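Let the tin out of the tin dispenser

TASK

Press the red paddle of the tin dispenser's lever down until the orange lid stands wide open and keep it down until the tin has rolled out into the tray. Then ease the lever back up so that the lid comes down gently, without slamming, and is fully shut with the tin lying in the tray. Work it by the lever alone: do not touch or lift the tin or the lid, and leave the jam jar, the spice jar and the garlic where they are.

Things in the scene. Friction and masses are not known exactly. Their poses are not given: they have to be found in the camera images.
- hopper: white tin dispenser fixed to the worktop, 112 mm wide, 132 mm high; origin on the worktop below the lid's hinge. Its -x axis is the front, turned up to 0.35 rad from the world's: there lies an open tray (x -157 to -55 mm, 100 mm wide inside, floor 13 to 20 mm and rim 42 mm above the worktop). Behind it a chute, 100 mm wide inside, falls to the tray at 18 degrees, back at x +96 mm
- paddle_top (a point): centre of the top of the red paddle (40 x 40 mm) on the lever's free end. The lever stands beside the dispenser's left (+y) cheek; when up, this point is 179 mm above the worktop, 88 mm in front of the dispenser's origin and 98 mm to its left. Fully pressed it is 52 mm lower and 8 mm farther forward: a straight push downward works, 2 N at first, 4 to 9 N fully down
- lever_angle (a joint): angle of the lever, rad: 0 up (rest, where a spring brings it back), 0.45 fully pressed at its stop. Its arm is 115 mm long. Let go, it springs up at once and slams the lid
- lid_angle (a joint): angle of the orange lid about its top hinge, rad: 0 shut, 1.12 wide open; geared to the lever, always 2.5 times the lever's angle
- lid: the orange lid panel, 92 mm wide, 90 mm long, 5 mm thick, hanging across the chute when shut and swinging forward and up above the tray; origin on its hinge, 125 mm above the worktop
- tin_center (a point): centre of the small green and gold tin, loose, a cylinder 57 mm across and 72 mm long, 0.2 kg, lying with its axis along the dispenser's y so that it rolls. At the start it is in the chute behind the lid, 14 mm behind the dispenser's origin and 73 mm above the worktop; once out it lies against the tray's front wall, about 127 mm in front of the origin and 43 mm up
- tray_center (a point): middle of the tray's floor, 16 mm above the worktop
- jam_jar: jam jar with red cap, 66 mm across, 90 mm high, loose on the worktop near the dispenser; origin under its centre
- spice_jar: glass spice jar with dark cap, 41 mm across, 105 mm high, loose on the worktop near the dispenser; origin under its centre
- garlic: garlic bulb, 60 mm across, 58 mm high, loose on the worktop near the dispenser; origin under its centre
There are look-alikes about, which are no part of the job. Leave any purple or turquoise look-alike of the part that bears tin_center alone.

How it is judged:
On the way:
1. the lid stands wide open (beyond 0.95 rad) and the tin has rolled out into the tray (value of joint lid_angle above 0.95 rad and x of tin_center in the frame of hopper below -0.06 m and z of tin_center in the frame of hopper below 0.06 m), for 0.2 s.
At the end, for the whole second after the job is handed in: the lid is shut (within 0.04 rad) and the tin's centre is over the tray (more than 60 mm in front of the dispenser's origin, within the tray's walls, less than 60 mm above the worktop) (value of joint lid_angle below 0.04 rad and x of tin_center in the frame of hopper between -0.16 and -0.06 m and y of tin_center in the frame of hopper between -0.05 and 0.05 m and z of tin_center in the frame of hopper below 0.06 m); the robot touches nothing.
It fails at once if the lid slams: it closes faster than 2 rad/s (the lever faster than 0.8 rad/s, the paddle about 90 mm/s) (velocity of joint lid_angle below -2 rad/s).
It fails at once if the robot touches the tin (contact force between any of the fingers, the arm and tin above 0.3 N).
It fails at once if the tin is lifted (height (world z) of tin_center above 0.11 m).
It fails at once if the robot touches the lid (contact force between any of the fingers, the arm and lid above 0.5 N).
It fails at once if the jam jar, the spice jar or the garlic is moved by more than 15 mm (distance of any of jam_jar, spice_jar, garlic from where it was at the start of the episode above 0.015 m).
It also fails if it takes over 40 s, if anything falls off the work surface, if the arm or the gripper's body presses on something with over 40 N, if the wrist force passes 120 N, or if a joint passes its speed limit or range.

ROBOT

A 7-joint arm with a two-finger parallel gripper is mounted at the origin on a cart in front of the work surface, level with it; the furniture and walls round the work are solid. World frame = base frame: x ahead of the robot, y to its left, z up, the work surface at z = 0. Lengths are in m, angles in rad, forces in N, time in s.
With the tool pointing down it reaches from about 0.35 to 0.9 m from the base axis. Payload 19.9 kg.
Tool frame: the origin (TCP) lies between the finger pads; the fingertips stand 19 mm ahead of it and the grasp point (between the pads) is the TCP; z points along the fingers, y is the line along which they close (so a half turn about z gives the same grasp; the last joint's range is limited). The gripper opens to 94 mm and grips with 3 to 60 N. Pads are 16 mm wide; open, the fingers measure 119 mm over their backs; the gripper's body (75 mm by 177 mm) begins 78 mm behind the grasp point.
Start: joints at [1.274, 0.417, -0.01, 1.614, 0.005, 1.111, -0.053], TCP at [0.158, -0.605, 0.224] pointing down, gripper open.
Joint ranges: [-2.81, 2.81], [-0.39, 2.02], [-1.27, 1.25], [0.06, 2.57], [-1.19, 4.33], [0.19, 2], [-2.82, 2.82]. Speed limits (rad/s): [1.89, 1.89, 2.39, 2.39, 3.01, 3.01, 3.01].

INTERFACE

Orientations are given as a 3x3 rotation matrix whose columns are the frame's x, y, z axes.
In Python, from rig import robot gives the robot as it stands. Calls block until the motion is done:
- robot.move_ptp(position, orientation): joint-space move of the TCP to a pose.
- robot.move_linear(position, velocity=0.15, frame=None, threshold=None): straight line of the TCP; frame=None keeps the orientation; velocity is the mean speed in m/s. With threshold (N) it stops when the force on the tool has changed by that much, and returns True; else False.
- robot.goto_joints(angles): joint-space move.
- robot.gripper_to(opening): finger opening in m; the grip force is fixed at half the most; returns when the fingers have stopped.
- robot.pause(seconds).
- robot.ik(position, orientation): joint angles nearest the present ones, or None.
- robot.get_state(): the state.
- robot.grab_frame(name): name is "scene" or "top" or "wrist"; returns the picture (400x640x3 uint8, red, green, blue); there is no depth.
- robot.camera_info(name): a dict with "fx", "fy", "cx", "cy" (pixels), "rvec" (rotation vector, rad) and "tvec" (3), from world to camera coordinates, as OpenCV has them. Camera axes: x right, y down, z forward; pixel columns grow to the right and rows downward; lengths in m; the calibration is good to about 2 mm. A picture is of the moment at which its call begins: read the wrist's pose just before it. camera_info takes no time and is no camera call; for the wrist camera it gives the pose at the moment of the call.
A pose or a line that the arm cannot do raises robot.PlanningError and nothing moves.
- robot.sign_off(): hands the job in; it is judged then, once.
The state is a dict: "time": time; "qpos": joint angles; "joint_vel": joint speeds; "effort": joint torques, N m; "ee_pos": TCP position; "tool_rot": TCP orientation; "force": force on the tool from outside, world axes, zero at the start; "moment": the same for the moment, N m; "opening": finger opening in m; "grasp_force": force on a finger pad.
Only numpy, scipy, OpenCV 4.12 (cv2) and the standard library are available. Lean on these libraries where they do the work, as an engineer would, in place of code of your own. Each camera call takes 0.05 s, during which the arm holds its last target. There are 200 camera calls.

## Working session

There is one attempt and no reset: what is moved stays moved. The work goes in short steps, each a Python script; the robot and the scene stay as the last script left them, time stands still between calls to the robot, and variables do not carry over. Pictures are saved under pics/ and viewed, at most 10 in all, crops included, and the job is handed in when it is done.

```bash
mkdir -p pics; python3 - <<'E'
from rig import robot
import cv2
for n in("scene","top"):
    cv2.imwrite(f"pics/{n}0.png",robot.grab_frame(n)[:,:,::-1])
    print(n,robot.camera_info(n))
print(robot.get_state()["time"])
E
```

```text
scene {'fx': 376.31023201639744, 'fy': 376.31023201639744, 'cx': 320.5570757481882, 'cy': 194.11929836927285, 'rvec': array([ 0.64211527, -2.56874805,  1.27639789]), 'tvec': array([0.48000719, 0.23750203, 0.94549942])}
top {'fx': 392.5397502550257, 'fy': 392.5397502550257, 'cx': 322.9009981833584, 'cy': 203.9729242841045, 'rvec': array([ 2.15288088, -2.10156091,  0.14568337]), 'tvec': array([0.01149041, 0.52334733, 0.97019434])}
0.1
```

View pics/scene0.png

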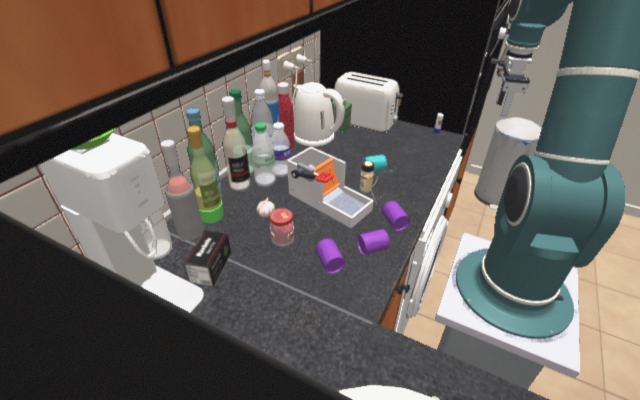

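View pics/top0.png

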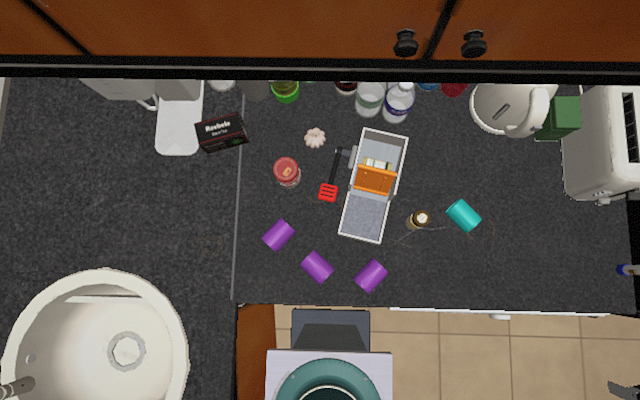

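The top view shows the red paddle near (328,193), the tray near (363,215) and the jam jar at (287,171). The front of the dispenser faces the robot.

```bash
cat > h.py <<'E'
import numpy as np,cv2
from rig import robot
def ray(n,u,v,z,info=None):
    c=info or robot.camera_info(n); R=cv2.Rodrigues(c["rvec"])[0]
    o=-R.T@c["tvec"]; d=R.T@np.array([(u-c["cx"])/c["fx"],(v-c["cy"])/c["fy"],1])
    return o+d*(z-o[2])/d[2]
E
python3 - <<'E'
from h import *
im=cv2.imread("pics/top0.png")
cv2.imwrite("pics/c0.png",cv2.resize(im[115:255,260:440],None,fx=4.4,fy=4.2857,interpolation=3))
hsv=cv2.cvtColor(im,cv2.COLOR_BGR2HSV)
m=(((hsv[...,0]<5)|(hsv[...,0]>175))&(hsv[...,1]>180)&(hsv[...,2]>130)).astype(np.uint8); m[:, :310]=0;m[:,350:]=0;m[:175]=0;m[210:]=0
r=cv2.minAreaRect(cv2.findNonZero(m)); print(r)
print(ray("top",*r[0],.179))
print(robot.get_state()["tool_rot"])
E
```

```text
((327.4352722167969, 192.04116821289062), (17.788297653198242, 16.812110900878906), 12.52880859375)
[0.52812054 0.01119035 0.179     ]
[[ 9.67721293e-01  2.52022563e-01 -3.56060644e-04]
 [ 2.52022801e-01 -9.67720739e-01  1.03876634e-03]
 [-8.27747146e-05 -1.09497170e-03 -9.99999397e-01]]
```

View pics/c0.png

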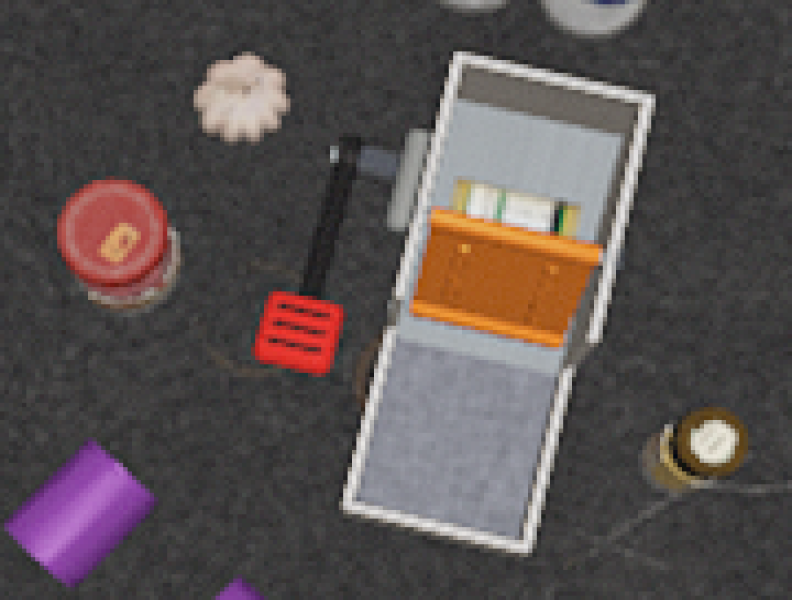

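```bash
python3 - <<'E'
from h import *
f=lambda x,y,z:ray("top",260+x/4.4,115+y/4.2857,z)
bl,br,fl,fr=f(459,55,.132),f(653,97,.132),f(347,508,.042),f(530,550,.042)
print(bl,br,fl,fr); p=f(299,333,.179); print("paddle",p)
ax=(bl+br-fl-fr)[:2]; a=np.arctan2(ax[1],ax[0]); w=(bl-br)[:2]; print("yaw",a,np.arctan2(-w[0],w[1]),np.linalg.norm(w))
R=np.array([[np.cos(a),-np.sin(a)],[np.sin(a),np.cos(a)]])
o=(bl+br)[:2]/2-R@[.096,0]; print("o",o,"paddle pred",o+R@[-.088,.098], "front chk",R.T@((fl+fr)[:2]/2-o))
c=robot.camera_info("top");print(-cv2.Rodrigues(c["rvec"])[0].T@c["tvec"])
for t in (a,a+np.pi/2,a-np.pi/2,a+np.pi):
    M=np.array([[np.cos(t),np.sin(t),0],[np.sin(t),-np.cos(t),0],[0,0,-1]])
    for z in(.23,.14): print(t,z,robot.ik([p[0],p[1],z],M))
E
```

```text
[ 0.69706302 -0.07347276  0.132     ] [ 0.67435884 -0.17933269  0.132     ] [ 0.44763542 -0.01849558  0.042     ] [ 0.425349   -0.12411519  0.042     ]
paddle [0.52664637 0.00999387 0.179     ]
yaw -0.21758045441288487 -0.21127319685665047 0.10826728791272916
o [ 0.59197436 -0.10567942] paddle pred [0.52720421 0.00900636] front chk [-1.59236533e-01  1.47436689e-17]
[ 0.3620043  -0.00129385  1.04127457]
-0.21758045441288487 0.23 [ 0.47911662  0.29684489 -0.66228734  1.83373326  0.20537693  1.08004616
 -2.04784804]
-0.21758045441288487 0.14 [ 0.41080283  0.40552676 -0.59500285  1.92021916  0.28616036  0.90007358
 -2.11484782]
1.3532158723820116 0.23 [ 0.55131998  0.31596581 -0.75397496  1.83167616  0.24249642  1.08827393
 -0.50923202]
1.3532158723820116 0.14 [ 0.50018047  0.4331985  -0.71037091  1.91752621  0.35192234  0.91759027
 -0.59984011]
-1.7883767812077815 0.23 [ 0.78444339  0.42419326 -1.0813097   1.82576794  0.41117493  1.14051747
  2.48671873]
-1.7883767812077815 0.14 [ 0.75789516  0.58464504 -1.08322167  1.91064338  0.60839605  1.02189828
  2.32893025]
2.924012199176908 0.23 [ 0.68851413  0.36762081 -0.93824228  1.82804939  0.32921545  1.11195353
  0.98660116]
2.924012199176908 0.14 [ 0.63932908  0.49635438 -0.90072511  1.91362788  0.47335466  0.95925151
  0.86917296]
```

Paddle position, dispenser heading and sizes agree to about 1 mm, so I'm moving in. I'll make gentle contact, press, then check the tin.

```bash
python3 - <<'E'
from h import *
a=-.2145; t=a+np.pi/2
M=np.array([[np.cos(t),np.sin(t),0],[np.sin(t),-np.cos(t),0],[0,0,-1]])
p=np.array([.527,.0095]); fwd=-np.array([np.cos(a),np.sin(a)])
robot.gripper_to(0.0)
robot.move_ptp([*p,.235],M)
def s(l): q=robot.get_state(); print(l,round(q["time"],2),q["ee_pos"].round(4),q["force"].round(2))
s("above")
print(robot.move_linear([*p,.190],velocity=.04,threshold=1.5)); s("contact")
print(robot.move_linear([*(p+.008*fwd),.143],velocity=.04,threshold=25)); s("pressed")
robot.pause(1.0); s("hold")
for n in("scene","top"): cv2.imwrite(f"pics/{n}1.png",robot.grab_frame(n)[:,:,::-1])
A,B=cv2.imread("pics/scene1.png")[130:250,260:420],cv2.imread("pics/top1.png")[115:255,260:440]
cv2.imwrite("pics/c1.png",np.hstack([cv2.resize(x,(390,560 if 0 else 300),interpolation=3) for x in(A,B)]))
E
```

```text
above 4.06 [0.5271 0.0086 0.2349] [-0.07  0.52 -0.22]
True
contact 4.93 [0.5263 0.0095 0.1964] [ 0.65  0.23 -0.49]
True
pressed 6.21 [0.5203 0.0111 0.1451] [-7.18 -1.83 22.34]
hold 7.21 [0.5203 0.0111 0.1453] [-6.8  -2.01 21.14]
```

View pics/c1.png

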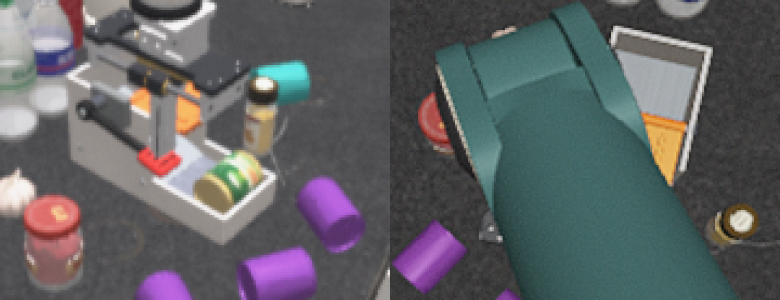

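The paddle is at its stop (tip at 126 mm, force 21 N), the lid is wide open, and the tin lies at the tray's front wall. Now I'll ease the lever up at 15 mm/s.

```bash
python3 - <<'E'
from h import *
p=np.array([.527,.0095])
def s(l): q=robot.get_state(); print(l,round(q["time"],2),q["ee_pos"].round(4),q["force"].round(2))
robot.move_linear([.5235,.0103,.170],velocity=.015); s("mid")
robot.move_linear([*p,.204],velocity=.015); s("up")
robot.move_linear([*p,.26],velocity=.1)
robot.move_ptp([.40,.20,.28],robot.get_state()["tool_rot"]); s("away")
for n in("scene","top"): cv2.imwrite(f"pics/{n}2.png",robot.grab_frame(n)[:,:,::-1])
A,B=cv2.imread("pics/scene2.png")[130:250,260:420],cv2.imread("pics/top2.png")[115:255,260:440]
cv2.imwrite("pics/c2.png",np.hstack([cv2.resize(x,(390,300),interpolation=3) for x in(A,B)]))
E
```

```text
mid 9.16 [0.5236 0.0103 0.17  ] [-1.27  1.49  3.32]
up 11.59 [0.527  0.0095 0.2039] [-0.32 -0.21 -0.57]
away 13.22 [0.4009 0.1989 0.2798] [ 0.54 -0.06  1.09]
```

View pics/c2.png

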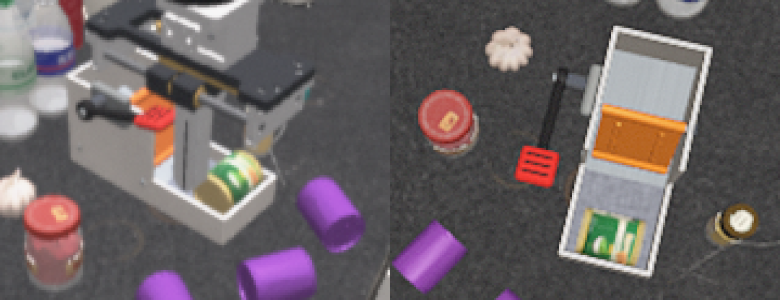

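The lid is shut, the lever is up, the tin is in the tray and the other items haven't moved. The arm is clear, so I'm handing in.

```bash
python3 -c "
from rig import robot
print(robot.sign_off())"
```

```text
the job is handed in; nothing more can be done
None
```

I handed the job in at about 13 s: the last pictures show the tin in the tray, the lid shut after the lever was eased up at 15 mm/s, the jars and garlic in place, and the arm clear; the rig gave no verdict.

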